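# Put away the magnetism lesson set

### The arm

A 6-joint arm with a two-finger parallel gripper is mounted at the origin on the work surface. World frame = base frame: x ahead of the robot, y to its left, z up, the work surface at z = 0. Lengths are in mm, angles in rad, forces in N, time in s.
With the tool pointing down it reaches from about 350 to 775 mm from the base axis. Payload 7.3 kg.
Tool frame: the origin (TCP) lies between the finger pads; the fingertips stand bot.tips_ahead ahead of it and the grasp point (between the pads) lies 6 mm ahead of it (bot.tips_ahead is the distance from the TCP to the fingertips, in mm); z points along the fingers, y is the line along which they close (so a half turn about z gives the same grasp; the last joint's range is limited). The gripper opens to 92 mm and grips with 3 to 60 N. Pads are 19 mm wide; open, the fingers measure 130 mm over their backs; the gripper's body (75 mm by 190 mm) begins 47 mm behind the grasp point.
Start: joints at [0.991, 0.342, 1.524, -0, 1.275, -0.146], TCP at [220.656, 476.396, 251.741] pointing down, gripper open.
Joint ranges: [-2.53, 2.53], [-0.77, 2.02], [0.04, 2.7], [-1, 4.14], [0.28, 2.66], [-3.11, 3.11]. Speed limits (rad/s): [2.57, 2.57, 3.14, 3.14, 3.14, 3.14].

### API

Orientations are given as [roll, pitch, yaw] about the fixed x, y, z axes, in that order (R = Rz(yaw) Ry(pitch) Rx(roll)).
In Python, from plant import bot gives the robot as it stands. The module is installed in compiled form; this text tells all that it offers.
- The arm moves only by the tool step_arm, never from a script. Its argument "targets" is one flat list of numbers, 7 for each row, row after row: the opening, from 0 (shut) to 1 (fully open), then the shift along the tool's x, y, z each as a share of 100 mm, from -1 to 1, then the turn, a rotation vector about the tool's x, y, z each as a share of pi/4 rad, from -1 to 1. A call has 1 to 20 rows; each row is the pose to reach, as a shift and turn from the pose commanded when the call began, along the tool's axes at that moment; what a row does not reach only later rows make up. A row lasts 1/8 s, in which the tool goes at most 62.5 mm and 10.7 degrees, less where a joint would pass 70% of its speed; a pose out of reach is approached as far as the arm can. A call with a number of a shift or a turn outside -1 to 1 is refused whole. A call with a gripper value outside its range is refused whole. The fingers move at their own pace and stop on an object; the grip force is fixed at half the most. Time passes only in rows, so rows that repeat a pose let the fingers close. It gives the time, the measured TCP pose, the force, the opening and the grip force at its end, in the units of the state.
- bot.get_obs(): the state, without advancing time (a new reading comes with each control period).
- bot.capture(name): name is "scene" or "top" or "wrist"; returns (picture, depth): 480x640x3 uint8, blue, green, red; 480x640 float32, mm along the optical axis (not along the pixel's ray), 0 where there is no reading.
- bot.camera_info(name): a dict with "fx", "fy", "cx", "cy" (pixels), "camera_from_world" (4x4, takes a point from world to camera coordinates); the wrist camera has in their place "hand_eye" (4x4, takes a point from camera to tool coordinates, whose origin is the TCP and whose axes are the flange's). Camera axes: x right, y down, z forward; pixel columns grow to the right and rows downward; lengths in mm; the calibration is good to about 2 mm. The wrist camera is an equidistant fisheye: a pixel r from the principal point sees the ray r / f radians off the axis. A picture is of the moment at which its call begins: read the wrist's pose just before it. camera_info takes no time and is no camera call.
- bot.close_job(): hands the job in; it is judged then, once.
The state is a dict: "time": time; "joint_positions": joint angles; "dq": joint speeds; "tau": joint torques, N m; "tool_pos": TCP position; "tcp_rot": TCP orientation; "contact_force": force on the tool from outside, world axes, zero at the start; "moment": the same for the moment, N m; "grip_width": finger opening in mm; "finger_force": force on a finger pad.
Only numpy, scipy, OpenCV 4.12 (cv2) and the standard library are available. Lean on these libraries where they do the work, as an engineer would, in place of code of your own. Each camera call takes 0.05 s, during which the arm holds its last target. There are 200 camera calls.

### The job

Put the things left over from the magnetism lesson back where they belong: the red-banded bar magnet in the red-floored cradle, the yellow-banded one in the yellow-floored cradle, the bolt in the bare metal tray and the clear cube with the steel ball in the square black-floored tray, each lying flat on its tray's floor inside the rim, the magnets with the same face up as now and the cube upright as it stands. Set each thing down rather than dropping it, and leave the horseshoe magnet and the compass where they lie.

Things in the scene. Friction and masses are not known exactly. Their poses are not given: they have to be found in the camera images.
- red_magnet: loose dark grey bar magnet with a broad red band near each end, 75 (x) x 18 (y) x 15 mm (z), about 0.15 kg, lying flat on the shelf. Origin: centre of its underside; x along its length, z up.
- yellow_magnet: loose dark grey bar magnet with a broad yellow band near each end, 75 (x) x 18 (y) x 15 mm (z), about 0.15 kg, lying flat on the shelf. Origin: centre of its underside; x along its length, z up.
- bolt: loose galvanised (pale grey) hex bolt with a nut on its end, lying level on flats of head and nut, 75 mm long (x), about 0.17 kg. Shank 16 mm in diameter; head and nut 24 mm across flats, 28 mm across corners. Origin: on the bolt's axis at mid-length, 12 mm above what it lies on; x along the axis from head to nut. Head from x = -37.5 to -27.5 mm, bare shank from -27.5 to +19.5 mm, nut from +19.5 to +32.5 mm, then 5 mm of shank.
- cube: loose clear acrylic cube, 40 mm, with a 24 mm steel ball embedded in it, about 0.11 kg. Origin: centre of its underside; x and y normal to its side faces, z up.
- red_cradle: cradle of the red-banded magnet: fixed tray, varnished wood rim and all-red floor, outside 108 (x) x 52 (y) x 9 mm high, inside 100 x 44 mm; floor 4 mm thick, so the rim stands 5 mm above it; rim 4 mm wide. Origin: centre of its underside on the shelf; x along its length, z up.
- yellow_cradle: cradle of the yellow-banded magnet: fixed tray, varnished wood rim and all-yellow floor, outside 108 (x) x 52 (y) x 9 mm high, inside 100 x 44 mm; floor 4 mm thick, so the rim stands 5 mm above it; rim 4 mm wide. Origin: centre of its underside on the shelf; x along its length, z up.
- metal_tray: tray of the bolt: fixed tray all of bare grey metal, outside 108 (x) x 52 (y) x 9 mm high, inside 100 x 44 mm; floor 4 mm thick, rim 5 mm above it and 4 mm wide. Origin: centre of its underside on the shelf; x along its length, z up.
- square_tray: tray of the acrylic cube: fixed square tray, varnished wood rim and black floor, outside 76 x 76 x 9 mm high, inside 68 x 68 mm; floor 4 mm thick, rim 5 mm above it and 4 mm wide. Origin: centre of its underside on the shelf; x and y normal to its sides, z up.
- horseshoe: bystander: loose blue horseshoe magnet with bare steel tips, lying flat, about 78 x 62 x 14 mm high. Origin: near the middle of its underside; x points to the open end.
- compass: bystander: loose round brass compass with a white face and red-and-black needle, 58 mm in diameter, 16 mm high. Origin: centre of its underside.
Mind the look-alikes: they are no part of the job. There is more than one size of the cube; the one meant has the size given above.

How it is judged:
By the outcome, as a careful person would: the job done as asked, in the order asked, and still so for the second after the job is handed in, with the robot touching nothing.
It also fails if it takes over 106 s, if anything falls off the work surface, if the arm or the gripper's body presses on something with over 40 N, if the wrist force passes 120 N, or if a joint passes its speed limit or range.

## Working session

There is one attempt and no reset: what is moved stays moved. The work goes in short steps, Python scripts to look and compute and a tool call to move; the robot and the scene stay as the last step left them, time stands still between calls to the robot, and variables do not carry over. Pictures are saved under pics/ and viewed, at most 14 in all, crops included, and the job is handed in when it is done.

Besides the shell and the picture viewer there is one more tool, called after ">>>" in YAML: its name, and indented under it one key for each argument. step_arm: Moves the arm, as the interface text tells. Shift numbers are shares of 100 mm and turn numbers shares of pi/4 rad, none past 1 either way. Its arguments: {"type":"object","properties":{"targets":{"type":"array"}},"required":["targets"]}

```bash
mkdir -p pics; python3 - <<'E'
from plant import bot
import cv2,numpy as np
print(bot.get_obs(), bot.tips_ahead)
for n in ("scene","top"):
    p,d=bot.capture(n); cv2.imwrite(f"pics/{n}0.png",p); np.save(f"{n}0.npy",d)
    print(n,bot.camera_info(n))
print(bot.camera_info("wrist"))
E
```

```text
{'time': 0.0, 'joint_positions': array([ 9.91002555e-01,  3.42714491e-01,  1.52499713e+00,  1.32299315e-05,
        1.27538209e+00, -1.45976709e-01]), 'dq': array([ 0.00134821, -0.00019685, -0.00064195, -0.00122223, -0.00127713,
        0.00029871]), 'tau': array([ 5.24770712e-04, -4.31241453e+01, -2.44216758e+01,  7.18942937e-02,
        5.60197723e-02, -1.19463689e-04]), 'tool_pos': array([220.4456102 , 476.08371228, 251.05614059]), 'tcp_rot': array([-3.14010940e+00, -2.30858018e-04,  2.70777156e+00]), 'contact_force': array([ 0.26244123, -0.52821819, -0.17606155]), 'moment': array([-0.04161813, -0.02931123, -0.03097444]), 'finger_force': 0.0, 'grip_width': 91.62891135334809} 25.0
scene {'fx': 499.3223472851174, 'fy': 499.3223472851174, 'cx': 316.1892195229673, 'cy': 242.54417778943636, 'camera_from_world': array([[ 6.15928996e-01,  7.87741476e-01, -9.73855078e-03,
        -3.24621469e+02],
       [ 4.93937893e-01, -3.95777379e-01, -7.74199990e-01,
        -2.16386535e+02],
       [-6.13723741e-01,  4.72041983e-01, -6.32866129e-01,
         1.12947580e+03],
       [ 0.00000000e+00,
[... 287 characters left out ...]
52555e-01, -7.61931325e-03, -9.17539929e-02,
         4.99723478e+02],
       [ 9.18472340e-02, -1.29524415e-02, -9.95688867e-01,
         9.31271239e+02],
       [ 0.00000000e+00,  0.00000000e+00,  0.00000000e+00,
         1.00000000e+00]])}
{'fx': 371.64829954431775, 'fy': 371.64829954431775, 'cx': 316.8758744340076, 'cy': 234.81792912083074, 'hand_eye': array([[ 5.61806043e-04, -9.69927326e-01, -2.43394057e-01,
         6.62199070e+01],
       [ 9.99999676e-01,  4.04601762e-04,  6.95873836e-04,
        -8.41292391e-01],
       [-5.76469385e-04, -2.43394369e-01,  9.69927239e-01,
        -1.32676397e+02],
       [ 0.00000000e+00,  0.00000000e+00,  0.00000000e+00,
         1.00000000e+00]])}
```

View pics/top0.png

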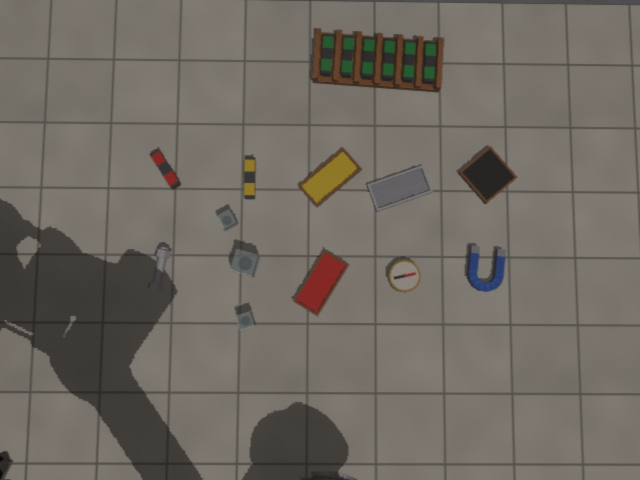

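View pics/scene0.png

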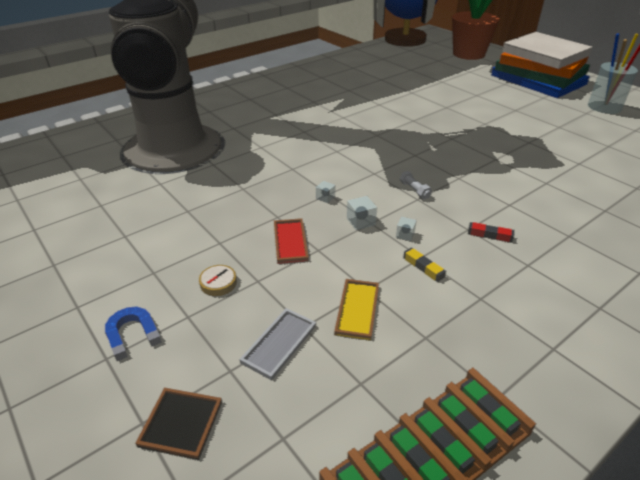

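Top view: red magnet at (165,168), yellow magnet at (250,177), bolt at (160,266). The red cradle is at (321,282), the yellow one at (330,177), the metal tray at (399,188) and the square tray at (487,174). Candidates for the cube are (227,218), (245,261) and (245,317). The six green-banded magnets in the rack at (378,60) are look-alikes.

```bash
cat > h.py <<'E'
import numpy as np, cv2
from plant import bot
from scipy.spatial.transform import Rotation as R
def tool(o=None):
    o=o or bot.get_obs(); T=np.eye(4)
    T[:3,:3]=R.from_euler('xyz',o['tcp_rot']).as_matrix(); T[:3,3]=o['tool_pos']; return T
def cast(name,px,z,T=None):
    "pixels (N,2) -> world points on plane z"
    c=bot.camera_info(name); px=np.atleast_2d(px).astype(float)
    u=(px[:,0]-c['cx'])/c['fx']; v=(px[:,1]-c['cy'])/c['fy']
    if name=='wrist':
        r=np.hypot(u,v)+1e-12; ray=np.c_[np.sin(r)*u/r,np.sin(r)*v/r,np.cos(r)]; W=T@c['hand_eye']
    else:
        ray=np.c_[u,v,np.ones(len(u))]; W=np.linalg.inv(c['camera_from_world'])
    d=ray@W[:3,:3].T; o=W[:3,3]
    return o+d*((z-o[2])/d[:,2])[:,None]
def rect(name,mask,z,T=None,hull=True):
    "largest blob -> world centre, long side, short side, yaw of the long side (deg)"
    pts=cv2.findNonZero(mask)[:,0]
    w=cast(name,pts,z,T)[:,:2].astype(np.float32)
    (c,s,a)=cv2.minAreaRect(w)
    if s[0]<s[1]: s=s[::-1]; a+=90
    return np.round(c,1),np.round(s,1),round((a+90)%180-90,1)
def blobs(m,amin):
    n,l,s,c=cv2.connectedComponentsWithStats(m.astype(np.uint8))
    return [((l==i).astype(np.uint8),s[i,4],c[i].round()) for i in range(1,n) if s[i,4]>amin]
def go(x,y,z,yaw,T=None):
    "rows numbers: shift/100 and yaw turn/(pi/4) from the present pose to a tool-down pose with closing line at yaw (deg)"
    T=tool() if T is None else T
    d=T[:3,:3].T@(np.array([x,y,z])-T[:3,3])/100
    yc=np.degrees(np.arctan2(T[1,1],T[0,1])); t=(yaw-yc+90)%180-90
    Tn=R.from_euler('xyz',[np.pi,0,np.arctan2(T[1,1],T[0,1])+np.pi/2+np.radians(t)])
    rv=(R.from_matrix(T[:3,:3]).inv()*Tn).as_rotvec()/(np.pi/4)
    print('shift',d.round(3),'turn',rv.round(3),'yaw turn',round(t,1))
E
python3 - <<'E'
from h import *
p=cv2.imread('pics/top0.png'); h=cv2.cvtColor(p,cv2.COLOR_BGR2HSV); H,S,V=cv2.split(h)
red=((H<6)|(H>174))&(S>190); yel=(H>22)&(H<32)&(S>170)
for nm,m in(('red',red),('yel',yel)):
    B=blobs(m,25)
    for b,a,c in B: print(nm,a,c,rect('top',b,4 if a>500 else 15))
    u=sum(b for b,a,c in B if a<400 and c[0]<300); print(' magnet',rect('top',u,15))
T=tool();c=bot.camera_info('top');print('campos',np.linalg.inv(c['camera_from_world'])[:3,3])
for n,b in(('cubeA',(227,218)),('cubeB',(245,261)),('cubeC',(245,317)),('bolt',(160,266)),('metal',(399,188)),('sq',(487,174)),('horse',(487,268)),('comp',(404,275))): print(n,cast('top',b,5).round(0))
print(V[250:285,150:175].min(),p[266,160],p[188,399],p[174,487],p[120,220])
cv2.imwrite('pics/crop0.png',cv2.resize(p[135:335,135:275],None,fx=4,fy=3.0*4/3*.75,interpolation=cv2.INTER_CUBIC) if 0 else cv2.resize(p[195:335,135:275],None,fx=4,fy=4,interpolation=cv2.INTER_CUBIC))
E
```

```text
Traceback (most recent call last):
  File "h.py", line 19, in rect
    pts=cv2.findNonZero(mask)[:,0]
        ~~~~~~~~~~~~~~~~~~~~~^^^^^
TypeError: 'NoneType' object is not subscriptable
```

```bash
cat > m0.py <<'E'
from h import *
p=cv2.imread('pics/top0.png'); h=cv2.cvtColor(p,cv2.COLOR_BGR2HSV); H,S,V=cv2.split(h)
print(h[282,321],h[158,158],h[177,330],h[165,250])
red=((H<6)|(H>174))&(S>150); yel=(H>20)&(H<34)&(S>150)
for nm,m in(('red',red),('yel',yel)):
    B=blobs(m,25)
    for b,a,c in B: print(nm,a,c,rect('top',b,4 if a>500 else 15))
    u=sum((b for b,a,c in B if a<400 and c[0]<300),np.zeros((480,640),np.uint8)); print(' magnet',rect('top',u,15))
c=bot.camera_info('top');print('campos',np.linalg.inv(c['camera_from_world'])[:3,3])
for n,b in(('cubeA',(227,218)),('cubeB',(245,261)),('cubeC',(245,317)),('bolt',(160,266)),('metal',(399,188)),('sq',(487,174)),('horse',(487,268)),('comp',(404,275))): print(n,cast('top',b,5).round(0))
m=(V<55)
for b,a,c in blobs(m,300):
    if c[0]>460 and c[1]<210: print('sq',a,c,rect('top',b,4))
m=(H>100)&(H<135)&(S>15)&(V>90)
for b,a,c in blobs(m,100): print('greyblue',a,c,rect('top',b,4))
print(h[266,160],h[188,399],h[120,220])
cv2.imwrite('pics/crop0.png',cv2.resize(p[195:335,135:275],None,fx=4,fy=4,interpolation=cv2.INTER_CUBIC))
E
python3 m0.py
```

```text
[  1 184 132] [  1 179 127] [ 24 182 143] [ 24 178 142]
red 112 [158. 158.] (array([663.6, 302.8]), array([21.5, 17.1]), 32.5)
red 112 [171. 178.] (array([627.3, 279. ]), array([20.8, 17.2]), 34.6)
red 1350 [320. 282.] (array([442.9,   8.5]), array([100.,  44.]), -31.2)
 magnet (array([645.7, 290.9]), array([64.6, 17.3]), 33.5)
yel 1267 [329. 177.] (array([634.6,  -6.5]), array([99.6, 43.1]), -49.0)
yel 109 [249. 165.] (array([652.3, 138. ]), array([18.5, 16.2]), 1.0)
yel 122 [249. 188.] (array([609.4, 138.1]), array([20., 18.]), 0.5)
 magnet (array([630.4, 138.5]), array([62.2, 17.9]), 1.0)
campos [412.03515217  20.72856966 973.04195581]
cubeA [[557. 178.   5.]]
cubeB [[480. 144.   5.]]
cubeC [[380. 142.   5.]]
bolt [[470. 295.   5.]]
metal [[ 615. -133.    5.]]
sq [[ 642. -294.    5.]]
horse [[ 470. -290.    5.]]
comp [[ 457. -141.    5.]]
sq 1298 [488. 174.] (array([ 642. , -295.9]), array([66.9, 66.7]), 40.1)
greyblue 705 [486. 273.] (array([ 462.9, -289.5]), array([68.2, 62.8]), -7.1)
[160   6 124] [150  10 100] [ 18  27 121]
```

View pics/crop0.png

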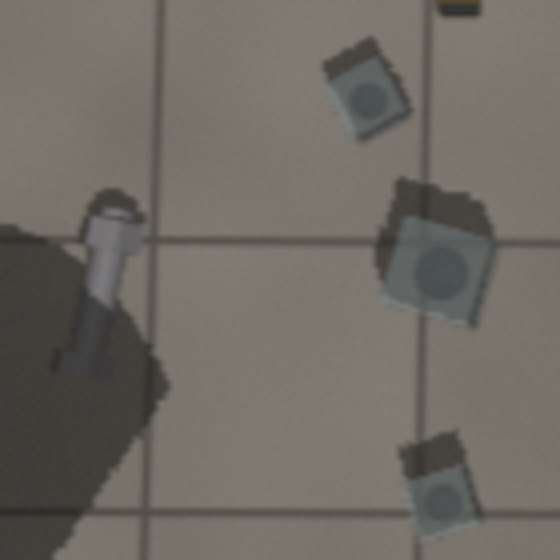

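Crop: the middle cube at top-view pixel (245,261) measures about 41 mm. The ones at (227,218) and (245,317) are about 27 mm, so the middle one is the cube. The bolt's ends are at about crop (113,230) and (80,360).

First I move to the red magnet.

>>> step_arm:
  targets: [1,-0.5,0,0,0,0,0,1,-1,0,0,0,0,0,1,-1,0,0,0,0,0]

```text
time: 0.48
tool_pos: [313.9, 432.9, 251.2]
tcp_rot: [-3.141, 0.0, 2.704]
contact_force: [-1.1, 0.6, 0.2]
grip_width: 91.5
finger_force: 0.0
```

>>> step_arm:
  targets: [1,-0.5,0,0,0,0,0,1,-1,0,0,0,0,0,1,-1,0,0,0,0,0]

```text
time: 0.85
tool_pos: [403.9, 391.2, 251.0]
tcp_rot: [-3.141, -0.0, 2.704]
contact_force: [-0.7, -0.3, 0.4]
grip_width: 92.1
finger_force: 0.0
```

>>> step_arm:
  targets: [1,-0.5,0,0.2,0,0,0,1,-1,0,0.4,0,0,0,1,-1,0,0.4,0,0,0]

```text
time: 1.23
tool_pos: [493.3, 349.2, 209.3]
tcp_rot: [-3.138, -0.002, 2.705]
contact_force: [0.1, -0.5, 0.4]
grip_width: 91.7
finger_force: 0.0
```

>>> step_arm:
  targets: [1,-0.5,0,0.2,0,0,-0.2,1,-1,0,0.4,0,0,-0.4,1,-1,0,0.4,0,0,-0.6,1,-1,0,0.4,0,0,-0.6]

```text
time: 1.72
tool_pos: [582.4, 309.5, 171.6]
tcp_rot: [3.141, -0.001, -3.105]
contact_force: [-1.1, 1.3, -0.4]
grip_width: 92.0
finger_force: 0.0
```

```bash
python3 - <<'E'
from h import *
o=bot.get_obs();print(o['time'],o['tool_pos'],o['tcp_rot']);go(645.7,290.9,140,123.5)
E
```

```text
1.725 [582.36516208 309.53684844 171.6141533 ] [ 3.14122861e+00 -1.19937314e-03 -3.10473391e+00]
shift [-0.626 -0.21   0.315] turn [ 0.001 -0.001 -0.698] yaw turn 31.4
```

>>> step_arm:
  targets: [1,-0.6,-0.21,0.3,0,0,-0.23,1,-0.63,-0.21,0.31,0,0,-0.46,1,-0.63,-0.21,0.31,0,0,-0.7,1,-0.63,-0.21,0.31,0,0,-0.7,1,-0.63,-0.21,0.31,0,0,-0.7]

```text
time: 2.35
tool_pos: [646.6, 290.8, 141.6]
tcp_rot: [3.142, 0.001, -2.558]
contact_force: [0.5, 0.2, 0.0]
grip_width: 91.4
finger_force: 0.0
```

```bash
cat > w.py <<'E'
import sys
from h import *
def shot(n):
    T=tool(); p,d=bot.capture('wrist'); cv2.imwrite(f'pics/{n}.png',p); return T,p,cv2.split(cv2.cvtColor(p,cv2.COLOR_BGR2HSV))
def red(H,S,V): return ((H<6)|(H>174))&(S>150)
def yel(H,S,V): return (H>20)&(H<34)&(S>150)
E
python3 - <<'E'
from w import *
T,p,(H,S,V)=shot('w1')
B=blobs(red(H,S,V),300)
for b,a,c in B: print(a,c,rect('wrist',b,15,T))
print(rect('wrist',sum(b for b,a,c in B),15,T)); print(T[:3,3])
E
```

```text
774 [318. 203.] (array([625.7, 278.7]), array([21.5, 17.1]), 33.5)
718 [318. 261.] (array([661.6, 302.5]), array([21.7, 17.8]), 33.4)
(array([643.7, 290.7]), array([64.7, 17.8]), 33.4)
[646.64878164 290.83833906 141.61616615]
```

View pics/w1.png

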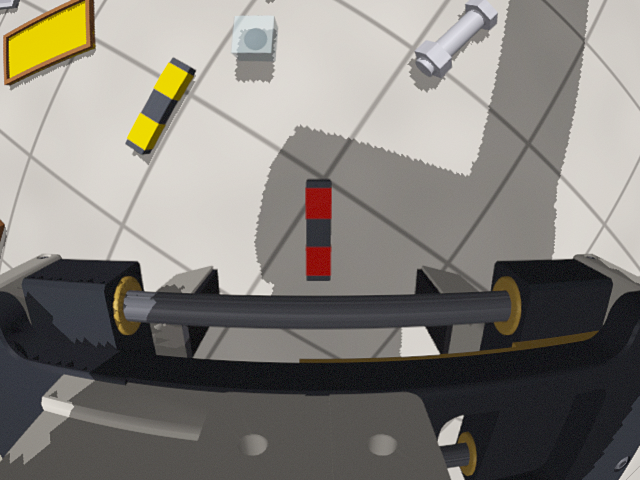

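The wrist view shows the red magnet at (318,232), measured at (643.7, 290.7) with yaw 33.4°. The surroundings are clear.

```bash
python3 - <<'E'
from w import *
go(644,290.8,32,123.4)
E
```

```text
shift [0.023 0.017 1.095] turn [-0.     0.001  0.002] yaw turn -0.1
```

>>> step_arm:
  targets: [0.6,0.02,0.02,0.5,0,0,0,0.5,0.02,0.02,0.9,0,0,0,0.5,0.02,0.02,0.9,0,0,0]

```text
time: 2.78
tool_pos: [642.1, 289.8, 47.5]
tcp_rot: [3.14, -0.007, -2.556]
contact_force: [-0.6, 0.6, 0.7]
grip_width: 66.3
finger_force: 0.0
```

>>> step_arm:
  targets: [0.5,0,0,0.1,0,0,0,0.5,0,0,0.19,0,0,0,0.5,0,0,0.19,0,0,0]

```text
time: 3.15
tool_pos: [644.5, 290.2, 31.8]
tcp_rot: [3.142, 0.0, -2.555]
contact_force: [-0.6, -0.8, 0.1]
grip_width: 46.1
finger_force: 0.0
```

>>> step_arm:
  targets: [0,0,0,0,0,0,0,0,0,0,0,0,0,0,0,0,0,0,0,0,0,0,0,0,0,0,0,0,0,0,0,0,0,0,0,0,0,0,0,0,0,0]

```text
time: 3.9
tool_pos: [644.7, 290.3, 32.0]
tcp_rot: [-3.142, 0.0, -2.554]
contact_force: [-0.6, 0.3, 2.6]
grip_width: 17.8
finger_force: 30.0
```

```bash
python3 - <<'E'
from w import *
T=tool();print(T[:3,3]); go(442.9,8.5,120,58.8)
E
```

```text
[644.68683988 290.26536131  32.01992913]
shift [ 3.241 -1.228 -0.881] turn [0.000e+00 1.000e-03 1.441e+00] yaw turn -64.8
```

>>> step_arm:
  targets: [0,0,0,-0.2,0,0,0,0,0,0,-0.6,0,0,0,0,0.2,-0.1,-0.88,0,0,0,0,0.6,-0.3,-0.88,0,0,0,0,1,-0.4,-0.88,0,0,0]

```text
time: 4.53
tool_pos: [583.3, 200.3, 121.2]
tcp_rot: [-3.141, 0.002, -2.555]
contact_force: [1.2, -0.3, -1.6]
grip_width: 17.4
finger_force: 30.0
```

>>> step_arm:
  targets: [0,0.5,-0.2,0,0,0,0,0,1,-0.4,0,0,0,0]

```text
time: 4.78
tool_pos: [521.6, 111.7, 120.9]
tcp_rot: [-3.141, 0.001, -2.554]
contact_force: [0.5, -0.4, -2.1]
grip_width: 17.3
finger_force: 30.0
```

>>> step_arm:
  targets: [0,0.5,-0.2,0,0,0,0.2,0,1,-0.4,0,0,0,0.45,0,1,-0.4,0,0,0,0.7,0,1,-0.4,0,0,0,0.7]

```text
time: 5.28
tool_pos: [461.8, 23.6, 120.8]
tcp_rot: [-3.141, 0.002, -3.105]
contact_force: [0.3, -0.7, -1.8]
grip_width: 17.5
finger_force: 30.0
```

```bash
python3 - <<'E'
from w import *
T,p,(H,S,V)=shot('w2');print(T[:3,3],bot.get_obs()['grip_width']);go(442.9,8.5,120,58.8)
for b,a,c in blobs(red(H,S,V),300): print(a,c,rect('wrist',b,4,T))
E
```

```text
[461.76349003  23.5846896  120.84755077] 17.472412482898413
shift [ 0.196 -0.147  0.006] turn [0.001 0.002 0.743] yaw turn -33.4
9681 [301. 212.] (array([448.7,  20.8]), array([99.9, 73.2]), -31.0)
1140 [317. 343.] (array([545. ,  26.7]), array([30.6, 26.5]), -87.6)
```

View pics/w2.png

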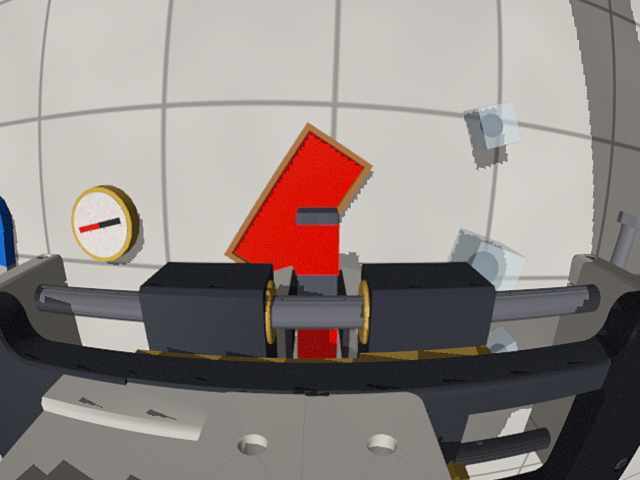

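The red magnet is held between the fingers, around (317,245), and the red cradle is below it around (300,200). Now I turn and lower.

>>> step_arm:
  targets: [0,0.1,-0.1,0,0,0,0.2,0,0.2,-0.15,0,0,0,0.45,0,0.2,-0.15,0.2,0,0,0.74,0,0.2,-0.15,0.5,0,0,0.74,0,0.2,-0.15,0.75,0,0,0.74,0,0.2,-0.15,0.75,0,0,0.74,0,0.2,-0.15,0.75,0,0,0.74]

```text
time: 6.2
tool_pos: [442.7, 8.6, 45.5]
tcp_rot: [3.141, 0.001, 2.6]
contact_force: [-0.8, 0.9, -0.6]
grip_width: 17.1
finger_force: 30.0
```

```bash
python3 - <<'E'
from w import *
T=tool();print(T[:3,3]); go(442.9,8.5,36.2,58.8)
E
```

```text
[442.69207162   8.62519131  45.49399406]
shift [-0.002 -0.     0.093] turn [0.001 0.001 0.004] yaw turn -0.2
```

>>> step_arm:
  targets: [0,0,0,0.04,0,0,0,0,0,0,0.07,0,0,0,0,0,0,0.09,0,0,0,0,0,0,0.09,0,0,0,0,0,0,0.09,0,0,0]

```text
time: 6.82
tool_pos: [442.0, 8.3, 35.9]
tcp_rot: [3.141, 0.0, 2.598]
contact_force: [-0.7, 1.3, 3.4]
grip_width: 17.5
finger_force: 30.0
```

```bash
python3 - <<'E'
from w import *
o=bot.get_obs();print(o['tool_pos'],o['contact_force'])
E
```

```text
[441.99772274   8.34014436  35.9436972 ] [-0.74225582  1.32710244  3.39568354]
```

>>> step_arm:
  targets: [0.2,0,0,0,0,0,0,0.4,0,0,0,0,0,0,0.4,0,0,0,0,0,0,0.4,0,0,-0.1,0,0,0,0.5,0,0,-0.4,0,0,0,0.5,0,0,-0.9,0,0,0]

```text
time: 7.58
tool_pos: [441.0, 8.5, 126.3]
tcp_rot: [-3.141, -0.003, 2.598]
contact_force: [0.9, -0.6, 0.8]
grip_width: 45.5
finger_force: 0.0
```

>>> step_arm:
  targets: [0.5,-0.2,0.5,-0.1,0,0,0,0.5,-0.47,1,-0.1,0,0,0,0.5,-0.47,1,-0.1,0,0,0]

```text
time: 7.95
tool_pos: [536.6, 71.2, 136.5]
tcp_rot: [3.14, 0.003, 2.6]
contact_force: [-0.3, -1.0, -0.9]
grip_width: 45.9
finger_force: 0.0
```

>>> step_arm:
  targets: [0.5,-0.2,0.5,0,0,0,-0.23,0.5,-0.47,1,0,0,0,-0.46,0.5,-0.47,1,0,0,0,-0.72,0.5,-0.47,1,0,0,0,-0.72,0.5,-0.47,1,0,0,0,-0.72]

```text
time: 8.57
tool_pos: [625.0, 130.3, 136.0]
tcp_rot: [-3.142, -0.001, -3.124]
contact_force: [-0.4, 0.3, 0.0]
grip_width: 45.9
finger_force: 0.0
```

```bash
python3 - <<'E'
from w import *
T,p,(H,S,V)=shot('w3'); print(T[:3,3])
for b,a,c in blobs(yel(H,S,V),300): print(a,c,rect('wrist',b,15,T))
t,_=bot.capture('top'); cv2.imwrite('pics/top1.png',t); cv2.imwrite('pics/t1.png',cv2.resize(t[230:330,270:370],None,fx=5,fy=5))
E
```

```text
[625.02665844 130.26766121 135.99514351]
601 [31. 48.] (array([ 458.6, -125.8]), array([55. , 54.5]), -14.3)
4759 [151. 230.] (array([629.5,  -2.1]), array([95.2, 42.7]), -49.1)
832 [329. 214.] (array([607.6, 138. ]), array([22. , 18.8]), 1.2)
733 [327. 273.] (array([650.4, 138.4]), array([22.4, 18.1]), 1.0)
```

View pics/t1.png

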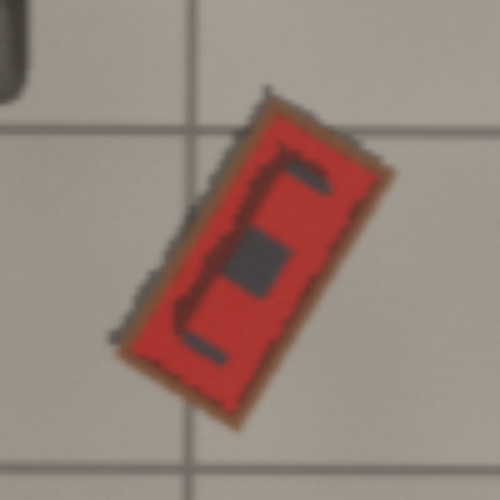

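The red magnet lies in the red cradle, centred at crop (257,263). The yellow magnet is at (629, 138.2) with yaw 1.1°.

```bash
python3 - <<'E'
from w import *
go(629.2,138.3,32,91.1)
E
```

```text
shift [-0.04   0.079  1.042] turn [ 0.     0.    -0.001] yaw turn 0.0
```

>>> step_arm:
  targets: [0.5,-0.02,0.05,0.3,0,0,0,0.5,-0.04,0.08,0.8,0,0,0,0.5,-0.04,0.08,0.9,0,0,0]

```text
time: 9.05
tool_pos: [627.3, 138.6, 42.9]
tcp_rot: [-3.141, -0.006, -3.121]
contact_force: [-0.5, -0.3, 0.5]
grip_width: 45.9
finger_force: 0.0
```

>>> step_arm:
  targets: [0.5,0,0,0.1,0,0,0,0.5,0,0,0.14,0,0,0,0.5,0,0,0.14,0,0,0,0.5,0,0,0.14,0,0,0]

```text
time: 9.55
tool_pos: [630.2, 139.0, 32.8]
tcp_rot: [3.141, 0.002, -3.12]
contact_force: [-0.4, 0.7, 0.9]
grip_width: 46.0
finger_force: 0.0
```

>>> step_arm:
  targets: [0,0,0,0,0,0,0,0,0,0,0,0,0,0,0,0,0,0,0,0,0,0,0,0,0,0,0,0,0,0,0,0,0,0,0,0,0,0,0,0,0,0]

```text
time: 10.3
tool_pos: [629.7, 138.9, 31.8]
tcp_rot: [3.142, 0.0, -3.12]
contact_force: [-1.0, -0.6, 0.9]
grip_width: 17.6
finger_force: 30.0
```

```bash
python3 - <<'E'
from w import *
T=tool();print(T[:3,3]); go(634.6,-6.5,120,41)
E
```

```text
[629.67810496 138.93477678  31.80420403]
shift [-0.018 -1.455 -0.882] turn [0.    0.    1.117] yaw turn -50.2
```

>>> step_arm:
  targets: [0,0,0,-0.2,0,0,0,0,0,0,-0.6,0,0,0,0,0,-0.2,-0.8,0,0,0,0,0,-0.7,-0.8,0,0,0,0,0,-0.7,-0.8,0,0,0]

```text
time: 10.92
tool_pos: [631.1, 64.5, 111.5]
tcp_rot: [-3.141, -0.001, -3.124]
contact_force: [-0.2, 1.1, -1.0]
grip_width: 17.7
finger_force: 30.0
```

>>> step_arm:
  targets: [0,-0.02,-0.4,0,0,0,0.2,0,-0.02,-0.75,0,0,0,0.45,0,-0.02,-0.75,0,0,0,0.7,0,-0.02,-0.75,0,0,0,0.7,0,-0.02,-0.75,0,0,0,0.7]

```text
time: 11.55
tool_pos: [634.5, -5.6, 111.3]
tcp_rot: [-3.141, -0.001, 2.617]
contact_force: [0.1, -0.5, -1.9]
grip_width: 17.4
finger_force: 30.0
```

```bash
python3 - <<'E'
from w import *
T,p,(H,S,V)=shot('w4');o=bot.get_obs();print(T[:3,3],o['grip_width'],o['contact_force']);go(634.6,-6.5,45,41)
E
```

```text
[634.54140862  -5.61954491 111.32984896] 17.253814563288298 [ 0.3922777  -1.49526551 -0.89422426]
shift [-0.005 -0.009  0.664] turn [-0.    -0.001  0.421] yaw turn -18.9
```

View pics/w4.png

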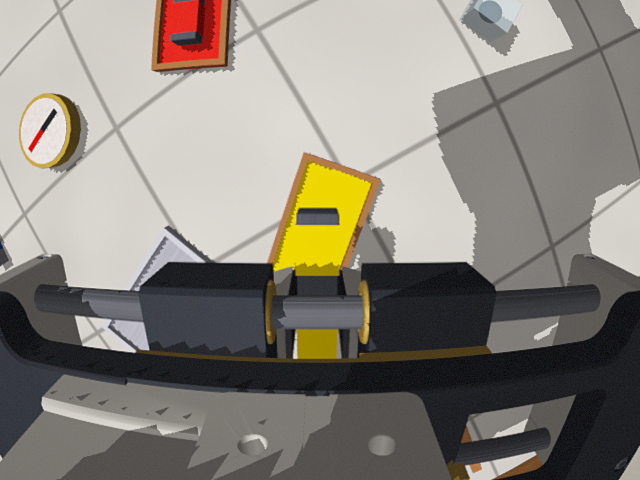

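The yellow magnet is held over the yellow cradle at about (320,220). I turn it the remaining 19° and lower.

>>> step_arm:
  targets: [0,0,0,0,0,0,0.21,0,0,0,0.1,0,0,0.42,0,0,0,0.4,0,0,0.42,0,0,0,0.66,0,0,0.42,0,0,0,0.66,0,0,0.42,0,0,0,0.66,0,0,0.42]

```text
time: 12.35
tool_pos: [635.4, -5.7, 46.7]
tcp_rot: [3.141, 0.001, 2.285]
contact_force: [-0.3, 0.4, -0.5]
grip_width: 17.4
finger_force: 30.0
```

>>> step_arm:
  targets: [0,0,0,0.04,0,0,0,0,0,0,0.07,0,0,0,0,0,0,0.09,0,0,0,0,0,0,0.09,0,0,0,0,0,0,0.09,0,0,0]

```text
time: 12.98
tool_pos: [634.8, -6.0, 36.8]
tcp_rot: [3.141, 0.0, 2.284]
contact_force: [0.1, -0.3, -1.4]
grip_width: 17.5
finger_force: 30.0
```

>>> step_arm:
  targets: [0,0,0,0.01,0,0,0,0,0,0,0.012,0,0,0,0,0,0,0.012,0,0,0]

```text
time: 13.35
tool_pos: [634.9, -6.0, 35.8]
tcp_rot: [3.141, 0.0, 2.284]
contact_force: [-0.0, 0.0, 1.1]
grip_width: 17.6
finger_force: 30.0
```

>>> step_arm:
  targets: [0.2,0,0,0,0,0,0,0.4,0,0,0,0,0,0,0.4,0,0,0,0,0,0,0.4,0,0,-0.1,0,0,0,0.5,0,0,-0.4,0,0,0,0.5,0,0,-1,0,0,0]

```text
time: 14.1
tool_pos: [633.4, -5.8, 134.8]
tcp_rot: [-3.138, -0.004, 2.284]
contact_force: [1.4, -0.5, -0.1]
grip_width: 45.6
finger_force: 0.0
```

>>> step_arm:
  targets: [0.5,0.5,0.1,0,0,0,0,0.5,1,0.24,0,0,0,0]

```text
time: 14.35
tool_pos: [587.4, 85.9, 137.2]
tcp_rot: [3.139, 0.002, 2.282]
contact_force: [0.6, 0.0, -0.1]
grip_width: 45.8
finger_force: 0.0
```

>>> step_arm:
  targets: [0.5,0.5,0.1,0,0,0,0,0.5,1,0.24,0,0,0,0]

```text
time: 14.6
tool_pos: [539.5, 178.0, 136.5]
tcp_rot: [3.14, 0.001, 2.283]
contact_force: [0.4, -0.2, 0.2]
grip_width: 46.0
finger_force: 0.0
```

>>> step_arm:
  targets: [0.5,0.5,0.1,-0.05,0,0,-0.2,0.5,1,0.24,-0.05,0,0,-0.5,0.5,1,0.24,-0.05,0,0,-0.78,0.5,1,0.24,-0.05,0,0,-0.78,0.5,1,0.24,-0.05,0,0,-0.78]

```text
time: 15.22
tool_pos: [493.1, 268.3, 141.2]
tcp_rot: [3.141, 0.001, 2.896]
contact_force: [0.1, -0.2, -1.0]
grip_width: 46.2
finger_force: 0.0
```

```bash
python3 - <<'E'
from w import *
T,p,(H,S,V)=shot('w5');print(T[:3,3])
E
```

```text
[493.11775506 268.31538554 141.2219638 ]
```

View pics/w5.png

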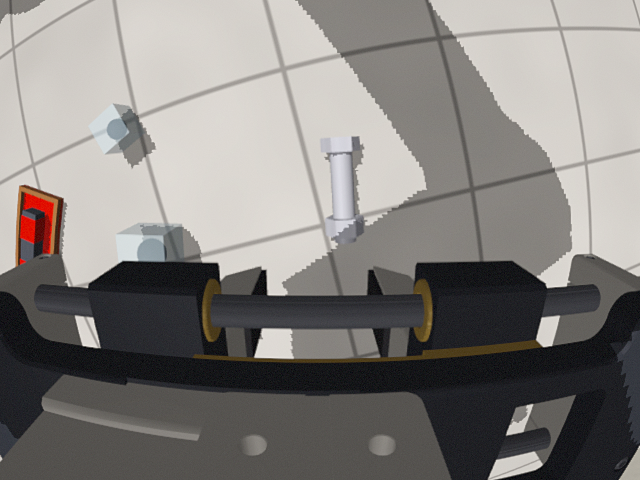

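The bolt is seen with its head at (340,144), its nut at (344,226) and the bare shank from (342,153) to (345,217).

```bash
python3 - <<'E'
from w import *
p=cv2.imread('pics/w5.png'); T=tool()
H,S,V=cv2.split(cv2.cvtColor(p,cv2.COLOR_BGR2HSV))
roi=np.zeros(V.shape,bool); roi[130:245,315:370]=1
print(p[185,325],p[185,343],p[185,353],p[185,358],p[144,340])
for r in(165,185,205): print(r,p[r,328:362].astype(int).sum(1)-0, (p[r,328:362,0].astype(int)-p[r,328:362,2]))
q=cast('wrist',[(342,153),(343.5,184),(345,217),(340,137),(344,241)],12,T);print(q.round(1))
d=q[0]-q[2];print(np.degrees(np.arctan2(d[1],d[0])),np.linalg.norm(d))
a=np.degrees(np.arctan2(d[1],d[0])); go(*((q[0]+q[2])/2)[:2],32,a+90)
E
```

```text
[205 211 215] [217 209 210] [100  98  99] [193 199 203] [221 212 213]
165 [633 600 534 549 595 611 625 641 654 661 665 661 661 645 643 627 608 588
 575 553 530 494 439 354 319 391 399 383 391 517 618 645 645 642] [ -9  -9   1   6   6   8   8   8   6   7   8   7   7   7   7   7   6   8
   7   6   6   5   7   6   1  -9 -10  -8  -8 -10 -10 -10 -10 -10]
185 [633 635 615 539 538 586 606 618 637 652 658 663 663 658 646 636 625 610
 590 574 550 532 497 442 373 297 378 390 416 534 595 611 638 638] [ -9 -11 -10  -3   7   7   7   8   7   7   7   7   7   7   7   7   7   7
   6   7   5   6   6   6   5   1  -7  -7  -8  -9 -10 -10 -10  -9]
205 [642 638 641 635 545 536 577 607 618 633 652 658 663 669 660 648 637 625
 609 593 575 554 528 498 445 361 322 371 383 390 523 645 641 632] [-10 -11 -11 -11  -3   6   7   7   7   8   7   7   8   6   7   7   6   7
   6   8   6   6   7   7   4   5  -2  -7 -10  -7  -8  -9  -9 -10]
[[439.6 299.4  12. ]
 [461.2 295.2  12. ]
 [484.6 290.8  12. ]
 [428.3 300.7  12. ]
 [501.9 286.   12. ]]
169.18821512972778 45.906884410133436
shift [0.368 0.185 1.091] turn [ 0.001  0.001 -0.074] yaw turn 3.3
```

>>> step_arm:
  targets: [0.5,0.2,0.1,0.1,0,0,-0.07,0.5,0.37,0.18,0.5,0,0,-0.07,0.5,0.37,0.18,0.9,0,0,-0.07,0.5,0.37,0.18,0.98,0,0,-0.07,0.5,0.37,0.18,1,0,0,-0.07]

```text
time: 15.9
tool_pos: [461.4, 294.8, 40.7]
tcp_rot: [3.142, -0.0, 2.952]
contact_force: [0.3, 0.3, 0.5]
grip_width: 46.0
finger_force: 0.0
```

>>> step_arm:
  targets: [0.5,0,0,0.05,0,0,0,0.5,0,0,0.09,0,0,0,0.5,0,0,0.09,0,0,0]

```text
time: 16.27
tool_pos: [461.7, 294.5, 31.8]
tcp_rot: [3.141, 0.0, 2.951]
contact_force: [-0.8, -1.0, 0.3]
grip_width: 45.9
finger_force: 0.0
```

>>> step_arm:
  targets: [0,0,0,0,0,0,0,0,0,0,0,0,0,0,0,0,0,0,0,0,0,0,0,0,0,0,0,0,0,0,0,0,0,0,0,0,0,0,0,0,0,0]

```text
time: 17.02
tool_pos: [461.6, 294.6, 31.6]
tcp_rot: [3.141, 0.0, 2.951]
contact_force: [0.1, -0.2, 1.2]
grip_width: 15.3
finger_force: 30.0
```

```bash
python3 - <<'E'
from w import *
p=cv2.imread('pics/top0.png'); g=cv2.cvtColor(p,cv2.COLOR_BGR2HSV)
b=p[...,0].astype(int)-p[...,2]; m=np.zeros(b.shape,np.uint8); m[155:220,355:440]=(b[155:220,355:440]>=2)
for bb,a,c in blobs(m,200): print(a,c,rect('top',bb,4),rect('top',bb,9))
print(b[188,355:440:4])
T=tool();print(T[:3,3])
E
```

```text
[-14 -14 -14 -10  -1   0   0   0   0   1   1   0   0   1   1   1   1   1
   0  -4 -14 -13]
[461.58052074 294.57360704  31.61400007]
```

```bash
python3 - <<'E'
from w import *
p=cv2.imread('pics/top0.png')
b=p[...,0].astype(int)-p[...,2]; m=np.zeros(b.shape,np.uint8); m[155:220,355:440]=(b[155:220,355:440]>=-5)
for bb,a,c in blobs(m,200): print(a,c,rect('top',bb,4),rect('top',bb,9)); r=rect('top',bb,9)
c,s,a=r; T=tool(); go(c[0],c[1],120,a+90)
E
```

```text
1742 [399. 188.] (array([ 616. , -133.5]), array([109.4,  54.4]), -69.9) (array([ 614.9, -132.7]), array([108.8,  54.2]), -69.9)
shift [-2.314 -3.906 -0.884] turn [0.    0.    1.311] yaw turn -59.0
```

>>> step_arm:
  targets: [0,0,0,-0.2,0,0,0,0,0,0,-0.6,0,0,0,0,-0.1,-0.2,-0.88,0,0,0,0,-0.3,-0.6,-0.88,0,0,0,0,-0.57,-0.96,-0.88,0,0,0]

```text
time: 17.65
tool_pos: [499.0, 188.5, 119.7]
tcp_rot: [-3.142, -0.0, 2.952]
contact_force: [0.4, 0.6, -2.0]
grip_width: 15.2
finger_force: 30.0
```

>>> step_arm:
  targets: [0,-0.3,-0.5,0,0,0,0,0,-0.57,-0.96,0,0,0,0]

```text
time: 17.9
tool_pos: [537.4, 82.7, 119.3]
tcp_rot: [-3.142, -0.0, 2.951]
contact_force: [0.7, 0.1, -1.6]
grip_width: 15.2
finger_force: 30.0
```

>>> step_arm:
  targets: [0,-0.3,-0.5,0,0,0,0,0,-0.57,-0.96,0,0,0,0]

```text
time: 18.15
tool_pos: [575.1, -22.6, 119.2]
tcp_rot: [3.141, -0.001, 2.951]
contact_force: [-0.4, 0.5, -1.5]
grip_width: 15.3
finger_force: 30.0
```

>>> step_arm:
  targets: [0,-0.3,-0.5,0,0,0,0.2,0,-0.57,-0.96,0,0,0,0.4,0,-0.57,-0.96,0,0,0,0.65,0,-0.57,-0.96,0,0,0,0.65,0,-0.57,-0.96,0,0,0,0.65]

```text
time: 18.77
tool_pos: [612.4, -125.0, 119.2]
tcp_rot: [-3.141, -0.001, 2.445]
contact_force: [0.0, -1.0, -1.8]
grip_width: 15.1
finger_force: 30.0
```

```bash
python3 - <<'E'
from w import *
T,p,_=shot('w6');o=bot.get_obs();print(T[:3,3],o['grip_width'],o['contact_force']);go(613.6,-129.2,45,20.1)
E
```

```text
[ 612.41968171 -124.9742174   119.22577069] 15.185469646799831 [-0.46082312 -1.5505925  -2.14014368]
shift [-0.037 -0.026  0.744] turn [-0.    -0.001  0.666] yaw turn -30.0
```

View pics/w6.png

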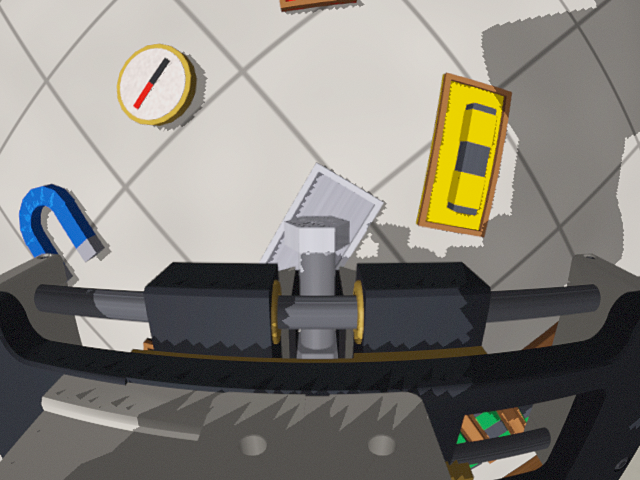

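The yellow magnet lies flat in its cradle at (473,158). The bolt is held, head at (317,238), over the metal tray.

>>> step_arm:
  targets: [0,-0.02,-0.01,0,0,0,0.22,0,-0.04,-0.03,0,0,0,0.44,0,-0.04,-0.03,0.2,0,0,0.67,0,-0.04,-0.03,0.5,0,0,0.67,0,-0.04,-0.03,0.74,0,0,0.67,0,-0.04,-0.03,0.74,0,0,0.67,0,-0.04,-0.03,0.74,0,0,0.67]

```text
time: 19.7
tool_pos: [614.5, -130.3, 46.6]
tcp_rot: [3.14, 0.001, 1.916]
contact_force: [-0.3, -0.4, -0.8]
grip_width: 15.3
finger_force: 30.0
```

>>> step_arm:
  targets: [0,0,0,0.04,0,0,0,0,0,0,0.08,0,0,0,0,0,0,0.09,0,0,0,0,0,0,0.09,0,0,0,0,0,0,0.09,0,0,0]

```text
time: 20.32
tool_pos: [614.0, -130.6, 36.6]
tcp_rot: [3.141, 0.0, 1.915]
contact_force: [0.0, 0.7, -2.1]
grip_width: 14.9
finger_force: 30.0
```

>>> step_arm:
  targets: [0,0,0,0.01,0,0,0,0,0,0,0.012,0,0,0,0,0,0,0.012,0,0,0]

```text
time: 20.7
tool_pos: [614.0, -130.6, 35.6]
tcp_rot: [3.141, 0.0, 1.915]
contact_force: [-1.1, 0.6, 1.7]
grip_width: 15.3
finger_force: 30.0
```

>>> step_arm:
  targets: [0.2,0,0,0,0,0,0,0.4,0,0,0,0,0,0,0.4,0,0,0,0,0,0,0.4,0,0,-0.1,0,0,0,0.5,0,0,-0.4,0,0,0,0.5,0,0,-1,0,0,0]

```text
time: 21.45
tool_pos: [612.5, -130.1, 134.6]
tcp_rot: [-3.138, -0.003, 1.914]
contact_force: [1.5, -0.1, 0.1]
grip_width: 45.5
finger_force: 0.0
```

>>> step_arm:
  targets: [0.5,0.5,-0.05,-0.1,0,0,0,0.5,1,-0.12,-0.1,0,0,0]

```text
time: 21.7
tool_pos: [569.3, -39.9, 147.6]
tcp_rot: [3.138, 0.002, 1.913]
contact_force: [0.2, 1.0, -0.4]
grip_width: 45.6
finger_force: 0.0
```

>>> step_arm:
  targets: [0.5,0.5,-0.05,0,0,0,0,0.5,1,-0.12,0,0,0,0]

```text
time: 21.95
tool_pos: [523.4, 51.0, 146.3]
tcp_rot: [3.14, 0.0, 1.914]
contact_force: [-0.0, 0.0, -0.2]
grip_width: 45.7
finger_force: 0.0
```

>>> step_arm:
  targets: [0.5,0.5,-0.05,0,0,0,0.2,0.6,1,-0.12,0,0,0,0.5,0.6,1,-0.12,0,0,0,0.82,0.65,1,-0.12,0,0,0,0.82,0.65,1,-0.12,0,0,0,0.82]

```text
time: 22.58
tool_pos: [479.0, 140.0, 146.0]
tcp_rot: [3.141, -0.0, 1.272]
contact_force: [-0.4, 0.1, 0.5]
grip_width: 59.5
finger_force: 0.0
```

```bash
python3 - <<'E'
from w import *
T,p,_=shot('w7');print(T[:3,3])
E
```

```text
[479.00634573 139.9625498  146.02308309]
```

View pics/w7.png

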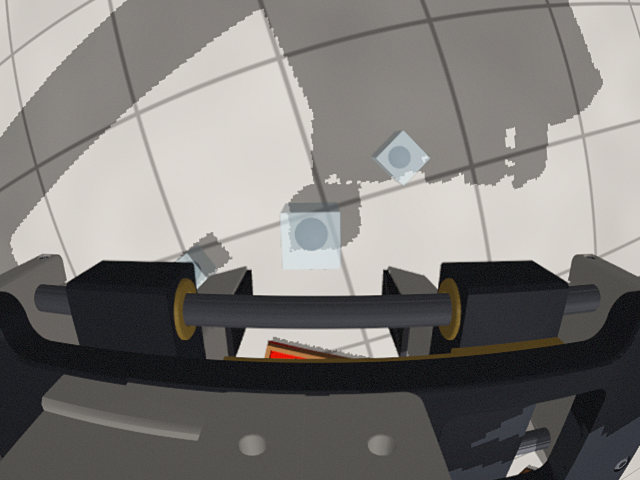

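The cube is at (311,238) with its ball at (311,234). The small cubes are at (401,157) and, partly hidden, at (192,266).

```bash
python3 - <<'E'
from w import *
T=tool()
print(cast('wrist',[(311,234)],20,T).round(1))
q=cast('wrist',[(282,270),(340,270),(340,212),(282,212)],40,T);print(q.round(1)); 
d=q[1]-q[0];print(np.linalg.norm(d),np.degrees(np.arctan2(d[1],d[0])),np.linalg.norm(q[2]-q[1]),q.mean(0))
p=cv2.imread('pics/w7.png');cv2.imwrite('pics/w7c.png',cv2.resize(p[190:285,260:360],None,fx=6,fy=6))
E
```

```text
[[474.  141.6  20. ]]
[[449.4 127.9  40. ]
 [487.2 116.4  40. ]
 [498.3 154.9  40. ]
 [462.1 166.   40. ]]
39.53679579192322 -16.966162640181214 40.07790346222968 [474.23489706 141.31010905  40.        ]
```

View pics/w7c.png

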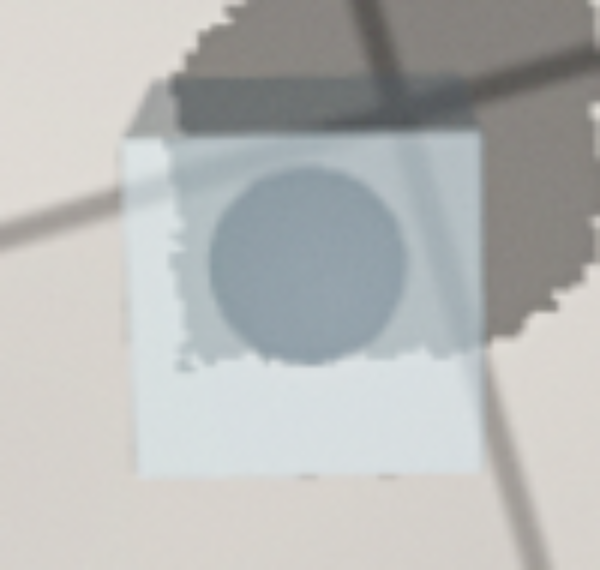

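The crop confirms the cube: its top face is 40 mm, with corners at crop (122,135), (482,130), (482,470) and (137,472), aligned with the gripper.

```bash
python3 - <<'E'
from w import *
go(474.4,141.4,38,-17)
E
```

```text
shift [ 1.000e-03 -5.000e-02  1.079e+00] turn [ 0.001 -0.001 -0.001] yaw turn 0.1
```

>>> step_arm:
  targets: [0.65,0,-0.03,0.2,0,0,0,0.65,0,-0.05,0.5,0,0,0,0.65,0,-0.05,0.8,0,0,0,0.65,0,-0.05,0.98,0,0,0,0.65,0,-0.05,1,0,0,0]

```text
time: 23.25
tool_pos: [473.5, 140.9, 44.5]
tcp_rot: [-3.139, 0.001, 1.272]
contact_force: [-0.8, -0.1, -0.2]
grip_width: 60.0
finger_force: 0.0
```

>>> step_arm:
  targets: [0.65,0,0,0.08,0,0,0,0.65,0,0,0.08,0,0,0,0,0,0,0.08,0,0,0,0,0,0,0.08,0,0,0,0,0,0,0.08,0,0,0,0,0,0,0.08,0,0,0,0,0,0,0.08,0,0,0]

```text
time: 24.12
tool_pos: [474.4, 141.3, 37.7]
tcp_rot: [3.141, -0.0, 1.271]
contact_force: [0.1, 0.9, 4.6]
grip_width: 39.8
finger_force: 29.9
```

```bash
python3 - <<'E'
from w import *
print(tool()[:3,3]);go(642,-295.5,130,-49.9)
E
```

```text
[474.35214755 141.29510573  37.68498843]
shift [-3.676  2.894 -0.923] turn [ 0.001 -0.001  0.727] yaw turn -32.7
```

>>> step_arm:
  targets: [0,0,0,-0.2,0,0,0,0,0,0,-0.6,0,0,0,0,-0.2,0.1,-0.9,0,0,0,0,-0.6,0.4,-0.9,0,0,0,0,-0.92,0.72,-0.9,0,0,0]

```text
time: 24.75
tool_pos: [515.6, 31.0, 127.5]
tcp_rot: [-3.141, -0.0, 1.271]
contact_force: [-0.1, 0.2, -1.5]
grip_width: 39.8
finger_force: 29.9
```

>>> step_arm:
  targets: [0,-0.46,0.36,0,0,0,0,0,-0.92,0.72,0,0,0,0]

```text
time: 25.0
tool_pos: [557.3, -78.5, 126.8]
tcp_rot: [-3.141, -0.0, 1.271]
contact_force: [1.2, 0.1, -0.6]
grip_width: 40.1
finger_force: 29.9
```

>>> step_arm:
  targets: [0,-0.46,0.36,0,0,0,0,0,-0.92,0.72,0,0,0,0]

```text
time: 25.25
tool_pos: [598.8, -187.9, 126.6]
tcp_rot: [-3.14, -0.0, 1.27]
contact_force: [1.3, -0.4, -1.5]
grip_width: 39.8
finger_force: 29.9
```

>>> step_arm:
  targets: [0,-0.46,0.36,0,0,0,0.2,0,-0.92,0.72,0,0,0,0.45,0,-0.92,0.72,0,0,0,0.73,0,-0.92,0.72,0,0,0,0.73,0,-0.92,0.72,0,0,0,0.73]

```text
time: 25.88
tool_pos: [639.9, -295.4, 126.2]
tcp_rot: [-3.14, 0.001, 0.697]
contact_force: [1.3, -0.5, -1.5]
grip_width: 39.9
finger_force: 29.9
```

```bash
python3 - <<'E'
from w import *
o=bot.get_obs();print(tool()[:3,3],o['grip_width']);go(642,-295.5,51,-49.9)
E
```

```text
[ 639.91137884 -295.37941686  126.17116417] 39.89167103982268
shift [0.016 0.016 0.752] turn [-0.002  0.001 -0.003] yaw turn 0.1
```

Floor contact is expected at TCP z of about 41.7.

>>> step_arm:
  targets: [0,0.02,0.02,0.2,0,0,0,0,0.02,0.02,0.5,0,0,0,0,0.02,0.02,0.75,0,0,0,0,0.02,0.02,0.75,0,0,0,0,0.02,0.02,0.75,0,0,0]

```text
time: 26.5
tool_pos: [643.6, -295.7, 52.6]
tcp_rot: [3.141, -0.0, 0.698]
contact_force: [0.1, 0.2, -0.9]
grip_width: 40.1
finger_force: 29.9
```

>>> step_arm:
  targets: [0,0,0,0.04,0,0,0,0,0,0,0.08,0,0,0,0,0,0,0.09,0,0,0,0,0,0,0.09,0,0,0,0,0,0,0.09,0,0,0]

```text
time: 27.12
tool_pos: [643.3, -295.8, 43.5]
tcp_rot: [3.141, -0.0, 0.697]
contact_force: [-0.1, 0.1, -2.1]
grip_width: 40.1
finger_force: 29.9
```

>>> step_arm:
  targets: [0,0,0,0.01,0,0,0,0,0,0,0.018,0,0,0,0,0,0,0.018,0,0,0,0,0,0,0.018,0,0,0]

```text
time: 27.62
tool_pos: [643.2, -295.7, 41.8]
tcp_rot: [3.141, -0.0, 0.697]
contact_force: [-2.2, 0.6, 0.8]
grip_width: 39.6
finger_force: 29.9
```

>>> step_arm:
  targets: [0.5,0,0,0,0,0,0,0.6,0,0,0,0,0,0,0.6,0,0,0,0,0,0,0.6,0,0,-0.1,0,0,0,0.6,0,0,-0.4,0,0,0,0.6,0,0,-1,0,0,0]

```text
time: 28.38
tool_pos: [641.9, -295.0, 140.3]
tcp_rot: [-3.136, 0.002, 0.697]
contact_force: [-0.2, -0.7, 0.4]
grip_width: 55.0
finger_force: 0.0
```

>>> step_arm:
  targets: [0.6,-0.5,0,-0.5,0,0,0,0.6,-1,0.5,-1,0,0,0,0.6,-1,0.8,-1,0,0,0,0.6,-1,0.8,-1,0,0,0]

```text
time: 28.88
tool_pos: [617.9, -425.4, 243.4]
tcp_rot: [3.136, -0.0, 0.693]
contact_force: [-0.4, 0.1, -0.5]
grip_width: 55.2
finger_force: 0.0
```

```bash
python3 - <<'E'
from w import *
t,_=bot.capture('top'); s,_=bot.capture('scene')
cv2.imwrite('pics/fin.png',cv2.resize(t[140:330,280:530],None,fx=3,fy=3,interpolation=cv2.INTER_CUBIC))
cv2.imwrite('pics/fins.png',cv2.resize(s[200:480,90:400],None,fx=2,fy=2,interpolation=cv2.INTER_CUBIC))
E
```

```text
(no output)
```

View pics/fin.png

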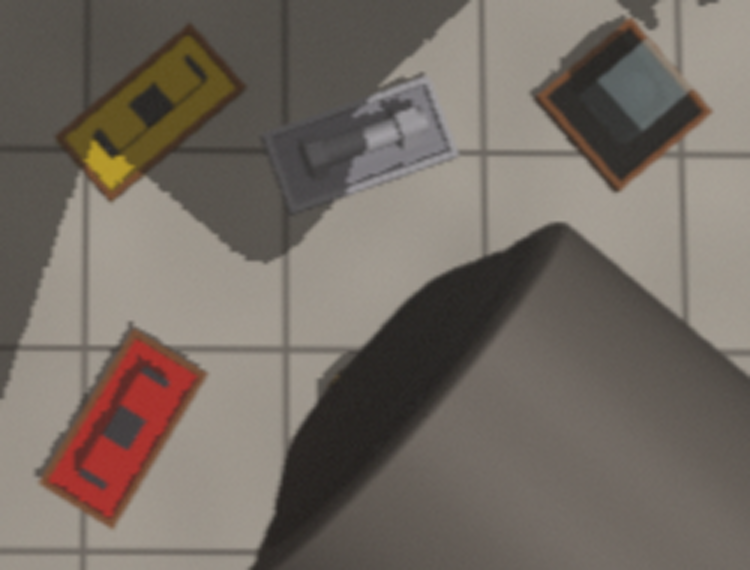

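View pics/fins.png

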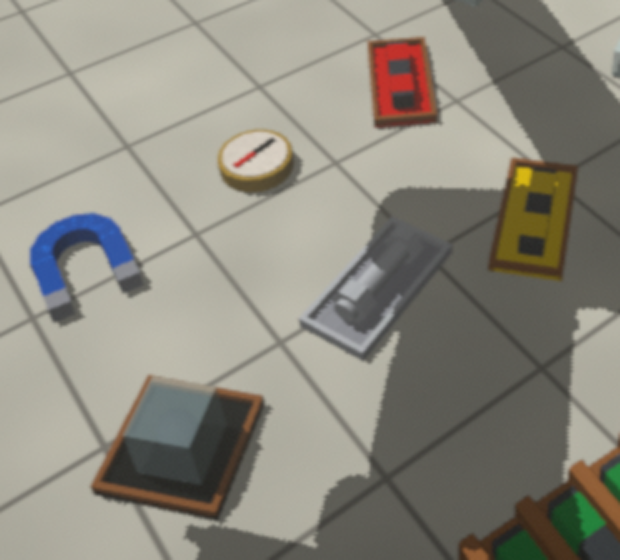

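Top crop: both magnets, the bolt and the cube sit inside the rims of their own trays, at (150,105), (123,427), (360,135) and (650,90). The scene crop shows the horseshoe at (85,260) and the compass at (255,158) undisturbed.

```bash
python3 -c "
from plant import bot
print(bot.close_job())"
```

```text
the job is handed in; nothing more can be done
None
```

The red and yellow magnets, the bolt and the 40 mm cube were each set down flat in their own trays in the order asked. The job was handed in at about 29 s, with the horseshoe and compass left where they lay.

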